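Thread the packing collars onto the buff spindle

TASK

Thread the three steel collars onto the upright spindle in order of size: the widest, thickest one first, down on the spindle's flange, then the middle one, then the narrowest, thinnest one on top, each lying flat on the one below. The spindle is not clamped exactly at the middle of its foot, so its exact place has to be found, best by feel. Leave the pliers, the scriber and the dark wooden box where they lie.

Things in the scene. Friction and masses are not known exactly. Their poses are not given: they have to be found in the camera images.
- foot: Grey cast foot, a rounded square plate 90x90x16 mm, fixed to the bench; origin at the centre of its underside, z up, x and y along its sides. On it stands a rigid, upright steel spindle: a flange 44 mm across (its top 22 mm above the bench), and a shaft of 12 mm diameter rising from it to 74 mm above the bench; the last 3 mm taper to a flat nose 7 mm across.
- spindle_height (a point): The point straight above the middle of the foot, level with the spindle's nose, 74 mm above the bench. NOT the spindle's axis: that lies up to 7 mm away along the foot's x and up to 7 mm along its y, differently each time. The axis is not reported: feel for it (a sideways or downward touch of 3 to 6 N shows it) or look.
- collar_wide: Widest and thickest steel collar, a plain ring 48 mm outside, 20 mm thick, with a through bore of 14 mm; loose, lying flat on the bench, about 0.2 kg; origin at the centre of its underside, z along its axis. It goes lowest on the spindle, its underside 22 mm above the bench.
- collar_middle: Middle steel collar, a plain ring 40 mm outside, 15 mm thick, bore 14 mm; loose, lying flat on the bench, about 0.11 kg; origin at the centre of its underside, z along its axis. It goes second, its underside 42 mm above the bench.
- collar_narrow: Narrowest and thinnest steel collar, a plain ring 32 mm outside, 10 mm thick, bore 14 mm; loose, lying flat on the bench, about 0.05 kg; origin at the centre of its underside, z along its axis. It goes on top, its underside 57 mm above the bench; 7 mm of the spindle stay proud of it.
- pliers: Bystander: worn nickel parallel pliers, 44x100x12 mm, lying on the bench behind the work; origin at the centre of the underside, long axis y.
- scriber: Bystander: scriber with a wooden handle, 12x116x12 mm, lying on the bench to the right, behind the collars; origin at the centre of the underside, long axis y.
- dark_box: Bystander: plain dark wooden box, 45x75x26 mm, shut, on the bench behind the collars; origin at the centre of the underside.
Mind the look-alikes: they are no part of the job. Several things have the shape of the foot; the one meant has the colours described above.

How it is judged (in metres and radians):
On the way, in this order (a step that is already met when the one before it is completed fails the run):
1. the wide collar is on the spindle, down on the flange (z of collar_wide in the frame of foot below 0.0245 m and horizontal distance between collar_wide and foot below 0.013 m), for 0.2 s.
2. the middle collar is on the spindle, down on the wide one (z of collar_middle in the frame of foot below 0.0445 m and horizontal distance between collar_middle and foot below 0.013 m), for 0.2 s.
3. the narrow collar is on the spindle, down on the middle one (z of collar_narrow in the frame of foot below 0.0595 m and horizontal distance between collar_narrow and foot below 0.013 m), for 0.2 s.
At the end, for the whole second after the job is handed in: All three collars are on the spindle (their centres within 13 mm of the foot's middle), lying flat to within 0.06 rad and at rest: underside of the wide one 22 mm above the bench, of the middle one 42 mm, of the narrow one 57 mm, each to within 2.5 mm (all of step 1 and all of step 2 and all of step 3 and z of collar_wide in the frame of foot above 0.0195 m and z of collar_middle in the frame of foot above 0.0395 m and z of collar_narrow in the frame of foot above 0.0545 m and angle between the z axis of each of collar_wide, collar_middle, collar_narrow and the z axis of foot, either way round below 0.06 rad and linear speed of each of collar_wide, collar_middle, collar_narrow below 0.02 m/s); the robot touches nothing.
It fails at once if the pliers are moved more than 30 mm (distance of pliers from where it was at the start of the episode above 0.03 m).
It fails at once if the scriber is moved more than 30 mm (distance of scriber from where it was at the start of the episode above 0.03 m).
It fails at once if the dark wooden box is moved more than 30 mm (distance of dark_box from where it was at the start of the episode above 0.03 m).
It also fails if it takes over 70 s, if anything falls off the work surface, if the arm or the gripper's body presses on something with over 40 N, if the wrist force passes 120 N, or if a joint passes its speed limit or range.

ROBOT

A 6-joint arm with a two-finger parallel gripper is mounted at the origin on a cart in front of the work surface, level with it; the furniture and walls round the work are solid. World frame = base frame: x ahead of the robot, y to its left, z up, the work surface at z = 0. Lengths are in mm, angles in rad, forces in N, time in s.
With the tool pointing down it reaches from about 275 to 825 mm from the base axis. Payload 4.9 kg.
Tool frame: the origin (TCP) lies at the very end of the fingers, on their centre line; the grasp point (between the pads) lies 19 mm behind it (grasp_offset is the distance from the TCP to the grasp point, in mm); z points along the fingers, y is the line along which they close (so a half turn about z gives the same grasp; the last joint's range is limited). The gripper opens to 85 mm and grips with 20 to 120 N. Pads are 22 mm wide; open, the fingers measure 114 mm over their backs; the gripper's body (76 mm by 85 mm) begins 54 mm behind the grasp point. The pads swing forward as they close: fully open they stand 13 mm farther back than shut.
Start: joints at [1.159, 0.326, -0.193, 1.052, 0, 1.437], TCP at [150.826, 528.933, 231.281] pointing down, gripper open.
Joint ranges: [-2.65, 2.65], [-0.97, 1.79], [-1.3, 1.35], [-1.93, 2.1], [-1.47, 1.37], [-3.14, 3.14]. Speed limits (rad/s): [2.57, 2.57, 3.14, 3.14, 3.14, 3.14].

INTERFACE

Orientations are given as a 3x3 rotation matrix whose columns are the frame's x, y, z axes.
In Python, from bench import get_state, grab_frame, hand_in, grasp_offset gives the robot as it stands. The module is installed in compiled form; this text tells all that it offers.
- The arm moves only by the tool jog_arm, never from a script. Its argument "series" is a list of rows, each a list of 5 numbers: the shift along the tool's x, y, z in units of 100 mm (1.0 is 100 mm), then the turn about the tool's z in units of 30 degrees (1.0 is 30 degrees), then the opening, from -1 (shut) to 1 (fully open). In form: [[dx, dy, dz, spin, grip], ...]. A call has 1 to 20 rows; each row is the pose to reach, as a shift and turn from the pose commanded when the call began, along the tool's axes at that moment; what a row does not reach only later rows make up. A row lasts 1/8 s, in which the tool goes at most 62.5 mm and 10.7 degrees, less where a joint would pass 70% of its speed; a pose out of reach is approached as far as the arm can. A call with a number of a shift or a turn outside -1 to 1 is refused whole. A call with a gripper value outside its range is refused whole. The fingers move at their own pace and stop on an object; "newtons" is the grip in N (left out, the last holds). Time passes only in rows, so rows that repeat a pose let the fingers close. It gives the time, the measured TCP pose, the force, the opening and the grip force at its end, in the units of the state.
- get_state(): the state, without advancing time (a new reading comes with each control period).
- grab_frame(name): name is "side" or "top"; returns a dict with "pixels" (384x512x3 uint8, red, green, blue), "K" (3x3 intrinsics, pixels), "rvec" (rotation vector, rad) and "tvec" (3), from world to camera coordinates, as OpenCV has them. Camera axes: x right, y down, z forward; pixel columns grow to the right and rows downward; lengths in mm; the calibration is good to about 2 mm. A picture is of the moment at which its call begins. There is no depth.
- hand_in(): hands the job in; it is judged then, once.
The state is a dict: "time_s": time; "joint_pos": joint angles; "qvel": joint speeds; "joint_efforts": joint torques, N m; "ee_pos": TCP position; "ee_rot": TCP orientation; "wrist_force": force on the tool from outside, world axes, zero at the start; "torque": the same for the moment, N m; "opening": opening from 0.0 (shut) to 1.0 (fully open); "grasp_force": force on a finger pad.
Only numpy, scipy, OpenCV 4.12 (cv2) and the standard library are available. Lean on these libraries where they do the work, as an engineer would, in place of code of your own. Each camera call takes 0.05 s, during which the arm holds its last target. There are 200 camera calls.

## Working session

There is one attempt and no reset: what is moved stays moved. The work goes in short steps, Python scripts to look and compute and a tool call to move; the robot and the scene stay as the last step left them, time stands still between calls to the robot, and variables do not carry over. Pictures are saved under pics/ and viewed, at most 10 in all, crops included, and the job is handed in when it is done.

Besides the shell and the picture viewer there is one more tool, called after "Request:" as a command line: name --pt "numbers of a row" for each row, then --argument value for the rest. jog_arm: Moves the arm, as the interface text tells. Shifts and turns lie within -1 to 1; 1 stands for 100 mm of shift or 30 degrees of turn. Its arguments: {"type":"object","properties":{"series":{"type":"array"},"newtons":{"type":"number"}},"required":["series"]}

```bash
mkdir -p pics; cat > h.py <<'E'
import numpy as np, cv2
from bench import *
def save(n,f):
    im=grab_frame(n); cv2.imwrite(f'pics/{f}.png',im['pixels'][:,:,::-1]); np.save(f'pics/{f}.npy',im,allow_pickle=True); return im
def load(f): return np.load(f'pics/{f}.npy',allow_pickle=True).item()
def ray(im,uv,z):
    R=cv2.Rodrigues(np.array(im['rvec'],float))[0]; t=np.array(im['tvec'],float).ravel()
    c=-R.T@t; d=R.T@np.linalg.inv(im['K'])@np.array([uv[0],uv[1],1.]); return c+d*(z-c[2])/d[2]
def proj(im,p): return cv2.projectPoints(np.array(p,float).reshape(-1,3),np.array(im['rvec'],float),np.array(im['tvec'],float),np.array(im['K']),None)[0][:,0]
E
python3 - <<'E'
from h import *
for n in('top','side'):
    im=save(n,n+'0'); R=cv2.Rodrigues(np.array(im['rvec']))[0]; print(n,-R.T@np.array(im['tvec']).ravel(),im['K'][0][0])
s=get_state();print(s['ee_rot'],s['opening'],grasp_offset)
E
```

```text
top [417.70899164 -27.14942675 916.66289001] 358.29940724120195
side [ 301.23249572 -688.48958761  563.35406248] 367.5271096859827
[[-9.61653680e-01  2.74265950e-01 -6.23698290e-04]
 [ 2.74266579e-01  9.61652656e-01 -1.41903603e-03]
 [ 2.10587853e-04 -1.53568081e-03 -9.99998799e-01]] 1.0006160071927876 18.700000000000003
```

View pics/top0.png

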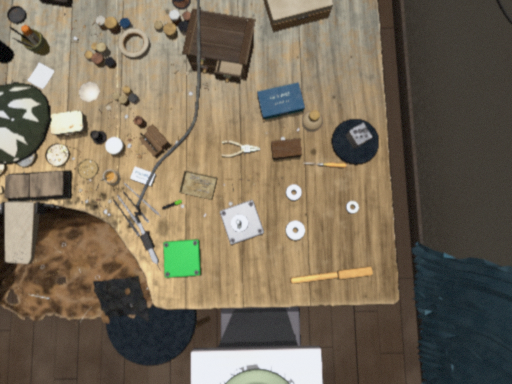

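View pics/side0.png

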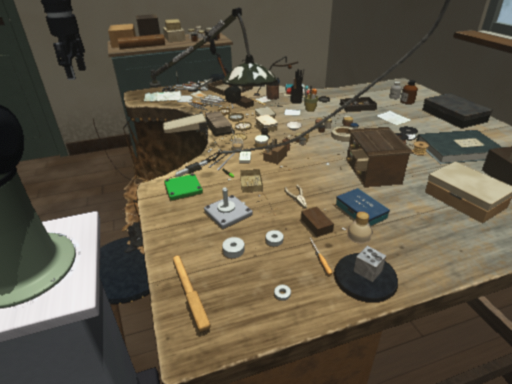

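The top view shows the grey foot at about (241,222) with its spindle at about (239,223). The wide collar is at (295,230), the middle at (293,192) and the narrow at (352,207). The side view shows the foot at (228,210), and the collars at (233,246), (274,237) and (283,292). Next I'll measure these with masks.

```bash
python3 - <<'E'
from h import *
top,side=load('top0'),load('side0')
def comps(im,box,thr,sat):
    x0,y0,x1,y1=box; hsv=cv2.cvtColor(im['pixels'],cv2.COLOR_RGB2HSV)[y0:y1,x0:x1]
    m=((hsv[...,2]>thr)&(hsv[...,1]<sat)).astype(np.uint8)
    c,_=cv2.findContours(m,cv2.RETR_EXTERNAL,cv2.CHAIN_APPROX_NONE)
    c=max(c,key=cv2.contourArea)+np.array([x0,y0]); return c
for n,b,h,d in(('wide',(280,215,310,245),20,48),('mid',(280,178,307,205),15,40),('nar',(342,197,362,217),10,32)):
    c=comps(top,b,130,70); (cx,cy),r=cv2.minEnclosingCircle(c); M=cv2.moments(c); uv=(M['m10']/M['m00'],M['m01']/M['m00'])
    P=ray(top,uv,h); pts=np.array([ray(top,p[0],h) for p in c]); print(n,uv,P.round(1),'ext',np.ptp(pts,axis=0).round(1),'want',d,'side px',proj(side,P).round(1))
c=comps(top,(215,195,270,250),100,70); pts=np.array([ray(top,p[0],16)[:2] for p in c],np.float32); print('foot',cv2.minAreaRect(pts))
F=cv2.minAreaRect(pts)[0]; print('side px foot',proj(side,[*F,16]))
for n,im,b in(('a',top,(215,195,270,250)),('b',side,(195,175,260,235)),('c',side,(215,225,295,305))):
    x0,y0,x1,y1=b; cv2.imwrite(f'pics/c{n}.png',cv2.resize(im['pixels'][y0:y1,x0:x1,::-1],None,fx=7,fy=7,interpolation=cv2.INTER_CUBIC))
a,b,c=[cv2.resize(cv2.imread(f'pics/c{n}.png'),(390,390)) for n in'abc'];cv2.imwrite('pics/crop.png',np.hstack([a,b]))
E
```

```text
wide (294.9055287171229, 229.84916800858826) [ 438.6 -105.7   20. ] ext [49.8 50.   0. ] want 48 side px [[234.  243.4]]
mid (293.3910569105691, 191.80243902439025) [ 534.8 -105.8   15. ] ext [41.3 41.   0. ] want 40 side px [[275.2 235. ]]
nar (352.22971285892635, 206.458177278402) [ 494.2 -253.8   10. ] ext [33.3 33.3  0. ] want 32 side px [[283.6 289.8]]
foot ((468.98004150390625, 29.336395263671875), (105.7379150390625, 91.15961456298828), 17.779827117919922)
side px foot [[230.70821186 207.05808172]]
```

View pics/crop.png

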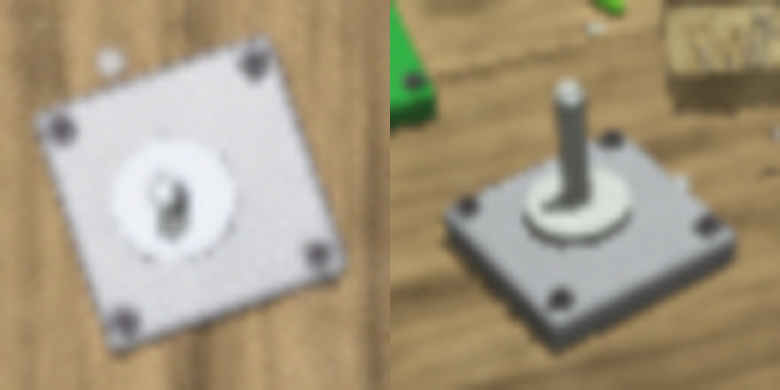

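The crops show the spindle's nose at about (237.8,221.5) in the top view and (224.8,188.5) in the side view. The flange is offset to the left of the foot's middle.

```bash
cat >> h.py <<'E'
def tri(a,ua,b,ub):
    A=[];B=[]
    for im,uv in((a,ua),(b,ub)):
        p0=ray(im,uv,0);p1=ray(im,uv,100);d=(p1-p0)/np.linalg.norm(p1-p0);M=np.eye(3)-np.outer(d,d);A.append(M);B.append(M@p0)
    return np.linalg.lstsq(np.vstack(A),np.hstack(B),rcond=None)[0]
E
python3 - <<'E'
from h import *
top,side=load('top0'),load('side0')
print('nose',ray(top,(237.8,221.5),74),ray(side,(224.8,188.5),74),tri(top,(237.8,221.5),side,(224.8,188.5)))
g=top['pixels'].min(2)
# bolts: dark spots at corners (crop px /7.09)
b=np.array([[62,129],[254,64],[317,254],[124,322]])/7.09+[215,195]
P=np.array([ray(top,p,16) for p in b]);print('foot by bolts',P.mean(0),P.round(1).tolist())
for t in(215,225,235):
    m=np.zeros(g.shape,np.uint8);m[208:240,225:255]=g[208:240,225:255]>t
    c,_=cv2.findContours(m,cv2.RETR_EXTERNAL,cv2.CHAIN_APPROX_NONE);c=max(c,key=cv2.contourArea)
    (u,v),(w,h),_=cv2.fitEllipse(c);print(t,(u,v),w,h,ray(top,(u,v),22))
# bores: dark pixels
for n,(u,v),h in(('wide',(295,230),20),('mid',(293,192),15),('nar',(352,206),10)):
    w=(255-g[v-6:v+7,u-6:u+7].astype(float)); w=np.where(np.hypot(*np.mgrid[-6:7,-6:7])<5.,w-w.min(),0);yy,xx=np.mgrid[v-6:v+7,u-6:u+7]
    p=((w*xx).sum()/w.sum(),(w*yy).sum()/w.sum());print(n,p,ray(top,p,h))
E
```

```text
nose [460.16349299  32.2655418   74.        ] [458.04462311  29.83036918  74.        ] [459.46584983  32.55290762  72.06997579]
foot by bolts [461.48196755  26.61444018  16.        ] [[484.8, 71.4, 16.0], [506.3, 2.7, 16.0], [438.5, -18.1, 16.0], [416.3, 50.4, 16.0]]
215 (239.20654296875, 219.1444091796875) 25.99173927307129 30.21084213256836 [468.56289851  32.32475918  22.        ]
225 (238.81533813476562, 222.2849884033203) 15.386059761047363 15.97238540649414 [460.76751933  33.43221184  22.        ]
235 (236.05908203125, 222.45701599121094) 12.274914741516113 18.372678756713867 [460.51023613  40.31203449  22.        ]
wide (np.float64(295.04333433644297), np.float64(229.56966596448993)) [ 439.30225651 -106.09808662   20.        ]
mid (np.float64(293.4526112185687), np.float64(191.62798194713088)) [ 535.24878867 -106.01815141   15.        ]
nar (np.float64(352.2277580071174), np.float64(206.38078291814946)) [ 494.41562831 -253.8544162    10.        ]
```

Request:
jog_arm --pt "0 -0.5 0 -0.25 1" --pt "-0.2 -1 0 -0.531 1" --pt "-0.2 -1 0 -0.531 1"

```text
time_s: 0.48
ee_pos: [141.5, 423.3, 230.5]
ee_rot: [[-1.0, 0.001, -0.002], [0.001, 1.0, -0.004], [0.002, -0.004, -1.0]]
wrist_force: [0.3, -0.1, 0.7]
opening: 1.0
grasp_force: 0.0
```

Request:
jog_arm --pt "-0.25 -0.45 0 0 1" --pt "-0.5 -0.88 0 0 1"

```text
time_s: 0.72
ee_pos: [193.2, 339.0, 231.3]
ee_rot: [[-1.0, -0.002, 0.001], [-0.002, 1.0, 0.0], [-0.001, 0.0, -1.0]]
wrist_force: [1.4, -0.7, 0.0]
opening: 1.002
grasp_force: 0.0
```

Request:
jog_arm --pt "-0.25 -0.45 0 0 1" --pt "-0.5 -0.88 0 0 1"

```text
time_s: 0.98
ee_pos: [243.7, 250.5, 231.5]
ee_rot: [[-1.0, -0.001, 0.001], [-0.001, 1.0, 0.001], [-0.001, 0.001, -1.0]]
wrist_force: [0.6, 0.6, -0.4]
opening: 0.998
grasp_force: 0.0
```

Request:
jog_arm --pt "-0.25 -0.45 0 0 1" --pt "-0.5 -0.88 0 0 1"

```text
time_s: 1.23
ee_pos: [294.0, 162.2, 231.6]
ee_rot: [[-1.0, -0.0, 0.001], [-0.0, 1.0, 0.001], [-0.001, 0.001, -1.0]]
wrist_force: [0.2, 0.7, -0.5]
opening: 1.001
grasp_force: 0.0
```

Request:
jog_arm --pt "-0.25 -0.45 0 0 1" --pt "-0.5 -0.88 0 0 1"

```text
time_s: 1.48
ee_pos: [344.1, 73.9, 231.6]
ee_rot: [[-1.0, 0.001, 0.001], [0.001, 1.0, 0.0], [-0.001, 0.0, -1.0]]
wrist_force: [2.0, 1.0, 0.2]
opening: 0.999
grasp_force: 0.0
```

Request:
jog_arm --pt "-0.25 -0.45 0 0 1" --pt "-0.5 -0.88 0 0 1"

```text
time_s: 1.72
ee_pos: [394.1, -14.4, 231.4]
ee_rot: [[-1.0, 0.001, 0.001], [0.001, 1.0, 0.0], [-0.001, 0.0, -1.0]]
wrist_force: [0.7, 1.6, -0.7]
opening: 1.003
grasp_force: 0.0
```

Request:
jog_arm --pt "-0.25 -0.45 0 0 1" --pt "-0.5 -0.88 0 0 1" --pt "-0.5 -0.88 0 0 1" --pt "-0.5 -0.88 0 0 1"

```text
time_s: 2.22
ee_pos: [442.5, -100.3, 230.8]
ee_rot: [[-1.0, 0.0, -0.001], [0.0, 1.0, 0.001], [0.001, 0.001, -1.0]]
wrist_force: [0.5, 0.3, 0.3]
opening: 1.001
grasp_force: 0.0
```

Request:
jog_arm --pt "0.033 -0.059 0.5 0 1" --pt "0.033 -0.059 1 0 1"

```text
time_s: 2.48
ee_pos: [439.6, -105.7, 130.9]
ee_rot: [[-1.0, -0.002, 0.002], [-0.002, 1.0, -0.001], [-0.002, -0.001, -1.0]]
wrist_force: [-0.6, -0.4, -0.7]
opening: 0.999
grasp_force: 0.0
```

Request:
jog_arm --pt "0 0 0.4 0 1" --pt "0 0 0.8 0 1" --pt "0 0 1 0 1" --pt "0 0 1 0 1" --pt "0 0 1 0 1"

```text
time_s: 3.1
ee_pos: [440.0, -106.1, 32.2]
ee_rot: [[-1.0, -0.001, 0.001], [-0.001, 1.0, -0.0], [-0.001, -0.0, -1.0]]
wrist_force: [-0.4, -0.7, 0.5]
opening: 1.0
grasp_force: 0.0
```

Request:
jog_arm --pt "0.005 0 0.15 0 1" --pt "0.005 0 0.29 0 1" --pt "0.005 0 0.29 0 1" --pt "0.005 0 0.29 0 0" --pt "0.005 0 0.29 0 0" --pt "0.005 0 0.29 0 -1" --pt "0.005 0 0.29 0 -1" --pt "0.005 0 0.29 0 -1" --pt "0.005 0 0.29 0 -1" --newtons 50

```text
time_s: 4.22
ee_pos: [439.4, -106.6, 3.2]
ee_rot: [[-1.0, -0.0, 0.001], [-0.0, 1.0, -0.0], [-0.001, -0.0, -1.0]]
wrist_force: [-2.0, 0.2, 7.3]
opening: 0.537
grasp_force: 49.9
```

Request:
jog_arm --pt "0 0 -0.25 0 -1" --pt "0 0 -0.6 0 -1" --pt "0 0 -1 0 -1" --pt "0 0 -1 0 -1"

```text
time_s: 4.72
ee_pos: [441.2, -107.5, 105.0]
ee_rot: [[-1.0, -0.0, 0.005], [-0.0, 1.0, -0.002], [-0.005, -0.002, -1.0]]
wrist_force: [-0.1, -0.3, -2.6]
opening: 0.542
grasp_force: 52.5
```

Request:
jog_arm --pt "-0.1 0.45 0 0 -1" --pt "-0.206 0.9 0 0 -1" --pt "-0.206 0.9 0 0 -1"

```text
time_s: 5.1
ee_pos: [458.8, -14.0, 101.2]
ee_rot: [[-1.0, -0.005, -0.002], [-0.005, 1.0, 0.001], [0.002, 0.001, -1.0]]
wrist_force: [0.2, -0.4, -2.4]
opening: 0.54
grasp_force: 52.6
```

Request:
jog_arm --pt "0 0.3 0 0 -1" --pt "0 0.49 0 0 -1" --pt "0 0.49 0 0 -1" --pt "0 0.49 0 0 -1" --pt "0 0.49 0 0 -1"

```text
time_s: 5.72
ee_pos: [459.4, 31.6, 102.1]
ee_rot: [[-1.0, 0.001, -0.0], [0.001, 1.0, -0.0], [0.0, -0.0, -1.0]]
wrist_force: [-0.3, -0.1, -0.9]
opening: 0.542
grasp_force: 52.7
```

```bash
python3 - <<'E'
from h import *
side=save('side','s1');save('top','t1')
x0,y0,x1,y1=190,145,265,235; im=cv2.imread('pics/s1.png')[y0:y1,x0:x1]
cv2.imwrite('pics/s1c.png',cv2.resize(im,None,fx=6,fy=6,interpolation=cv2.INTER_CUBIC))
s=get_state();print(s['ee_pos'],s['wrist_force'],s['opening'])
E
```

```text
[459.56641522  31.76108303 102.2061329 ] [-0.35527566  0.53494338 -2.76078256] 0.5367861338836557
```

View pics/s1c.png

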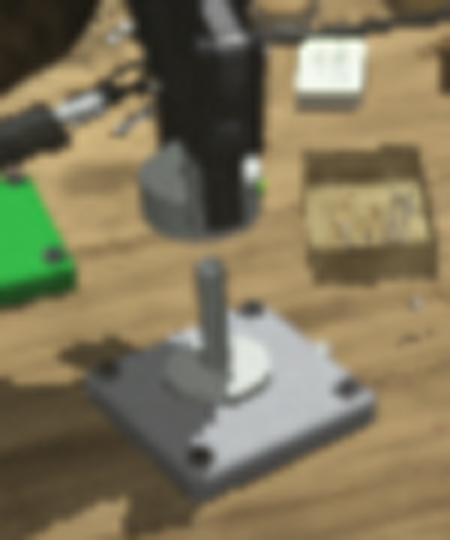

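The collar hangs just above the nose. Its lower rim centre is at crop x of about 201, against an expected 205 or so, so I'll nudge it +1 mm in x and touch down gently.

Request:
jog_arm --pt "-0.01 0.008 0.12 0 -1" --pt "-0.01 0.008 0.2 0 -1" --pt "-0.01 0.008 0.22 0 -1" --pt "-0.01 0.008 0.24 0 -1" --pt "-0.01 0.008 0.25 0 -1" --pt "-0.01 0.008 0.26 0 -1" --pt "-0.01 0.008 0.265 0 -1" --pt "-0.01 0.008 0.265 0 -1" --pt "-0.01 0.008 0.265 0 -1"

```text
time_s: 6.95
ee_pos: [460.6, 33.2, 75.8]
ee_rot: [[-1.0, -0.0, 0.0], [-0.0, 1.0, -0.0], [-0.0, -0.0, -1.0]]
wrist_force: [-0.4, 0.0, -2.2]
opening: 0.54
grasp_force: 52.7
```

Request:
jog_arm --pt "0 0 0.01 0 -1" --pt "0 0 0.02 0 -1" --pt "0 0 0.03 0 -1" --pt "0 0 0.03 0 -1" --pt "0 0 0.03 0 -1"

```text
time_s: 7.58
ee_pos: [460.5, 33.3, 72.8]
ee_rot: [[-1.0, -0.0, 0.0], [-0.0, 1.0, 0.0], [-0.0, 0.0, -1.0]]
wrist_force: [-0.5, -0.0, -1.3]
opening: 0.538
grasp_force: 52.7
```

Request:
jog_arm --pt "0 0 0.03 0 -1" --pt "0 0 0.06 0 -1" --pt "0 0 0.06 0 -1" --pt "0 0 0.06 0 -1"

```text
time_s: 8.07
ee_pos: [460.5, 33.2, 66.7]
ee_rot: [[-1.0, -0.0, -0.0], [-0.0, 1.0, 0.0], [0.0, 0.0, -1.0]]
wrist_force: [0.1, -0.3, -2.5]
opening: 0.536
grasp_force: 52.7
```

Request:
jog_arm --pt "0.01 0 0 0 -1" --pt "0.015 0 0 0 -1" --pt "0.015 0 0 0 -1" --pt "0.015 0 0 0 -1"

```text
time_s: 8.57
ee_pos: [459.6, 33.3, 67.0]
ee_rot: [[-1.0, -0.0, 0.001], [-0.0, 1.0, 0.0], [-0.001, 0.0, -1.0]]
wrist_force: [2.2, 0.0, -3.0]
opening: 0.538
grasp_force: 52.6
```

Request:
jog_arm --pt "-0.015 0 0 0 -1" --pt "-0.03 0 0 0 -1" --pt "-0.03 0 0 0 -1" --pt "-0.03 0 0 0 -1"

```text
time_s: 9.07
ee_pos: [461.7, 33.3, 66.7]
ee_rot: [[-1.0, -0.0, -0.001], [-0.0, 1.0, 0.0], [0.001, 0.0, -1.0]]
wrist_force: [0.0, 0.9, -2.9]
opening: 0.541
grasp_force: 52.7
```

Request:
jog_arm --pt "0.015 0.01 0 0 -1" --pt "0.015 0.015 0 0 -1" --pt "0.015 0.015 0 0 -1" --pt "0.015 0.015 0 0 -1"

```text
time_s: 9.57
ee_pos: [460.5, 34.7, 66.8]
ee_rot: [[-1.0, -0.0, -0.0], [-0.0, 1.0, -0.0], [0.0, -0.0, -1.0]]
wrist_force: [0.2, -0.6, -1.8]
opening: 0.542
grasp_force: 52.7
```

Request:
jog_arm --pt "0 -0.015 0 0 -1" --pt "0 -0.03 0 0 -1" --pt "0 -0.03 0 0 -1" --pt "0 -0.03 0 0 -1"

```text
time_s: 10.07
ee_pos: [460.5, 32.4, 66.8]
ee_rot: [[-1.0, -0.001, 0.0], [-0.001, 1.0, 0.001], [-0.0, 0.001, -1.0]]
wrist_force: [0.2, 3.8, -2.6]
opening: 0.534
grasp_force: 52.7
```

Feeling puts the axis, in TCP terms, at about (460.7, 33.6). I'll centre on that and go down to the flange.

Request:
jog_arm --pt "-0.003 0.019 0 0 -1" --pt "-0.003 0.019 0.1 0 -1" --pt "-0.003 0.019 0.2 0 -1" --pt "-0.003 0.019 0.3 0 -1" --pt "-0.003 0.019 0.38 0 -1" --pt "-0.003 0.019 0.4 0 -1" --pt "-0.003 0.019 0.41 0 -1" --pt "-0.003 0.019 0.42 0 -1" --pt "-0.003 0.019 0.42 0 -1"

```text
time_s: 11.2
ee_pos: [461.1, 33.6, 25.3]
ee_rot: [[-1.0, -0.0, 0.001], [-0.0, 1.0, -0.0], [-0.001, -0.0, -1.0]]
wrist_force: [-1.1, 0.7, 2.3]
opening: 0.537
grasp_force: 53.1
```

Request:
jog_arm --pt "0 0 0 0 0" --pt "0 0 0 0 1" --pt "0 0 0 0 1" --pt "0 0 0 0 1" --pt "0 0 -0.3 0 1" --pt "0 0 -0.7 0 1" --pt "0 0 -1 0 1" --pt "0 0 -1 0 1"

```text
time_s: 12.2
ee_pos: [462.8, 33.5, 126.8]
ee_rot: [[-1.0, -0.0, 0.005], [-0.0, 1.0, -0.0], [-0.005, -0.0, -1.0]]
wrist_force: [0.3, -0.7, 0.1]
opening: 0.997
grasp_force: 0.0
```

Request:
jog_arm --pt "-0.3 -0.45 0 0 1" --pt "-0.6 -0.9 0 0 1" --pt "-0.745 -1 0 0 1" --pt "-0.745 -1 0 0 1"

```text
time_s: 12.7
ee_pos: [535.4, -67.1, 123.4]
ee_rot: [[-1.0, 0.001, -0.001], [0.001, 1.0, 0.0], [0.001, 0.0, -1.0]]
wrist_force: [0.2, -0.4, -0.3]
opening: 1.0
grasp_force: 0.0
```

Request:
jog_arm --pt "0 -0.393 0 0 1" --pt "0 -0.393 0 0 1" --pt "0 -0.393 0.4 0 1" --pt "0 -0.393 0.9 0 1" --pt "0 -0.393 0.9 0 1" --pt "0 -0.393 0.9 0 1"

```text
time_s: 13.45
ee_pos: [535.5, -104.9, 35.8]
ee_rot: [[-1.0, -0.001, 0.0], [-0.001, 1.0, 0.0], [-0.0, 0.0, -1.0]]
wrist_force: [0.2, -1.2, 0.1]
opening: 0.998
grasp_force: 0.0
```

```bash
python3 - <<'E'
from h import *
im=save('side','s2');t=save('top','t2')
a=cv2.imread('pics/s2.png')[160:260,190:300];b=cv2.imread('pics/t2.png')[165:265,215:325]
cv2.imwrite('pics/c2.png',np.hstack([cv2.resize(k,(396,360),interpolation=cv2.INTER_CUBIC) for k in(a,b)]))
E
```

```text
(no output)
```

View pics/c2.png

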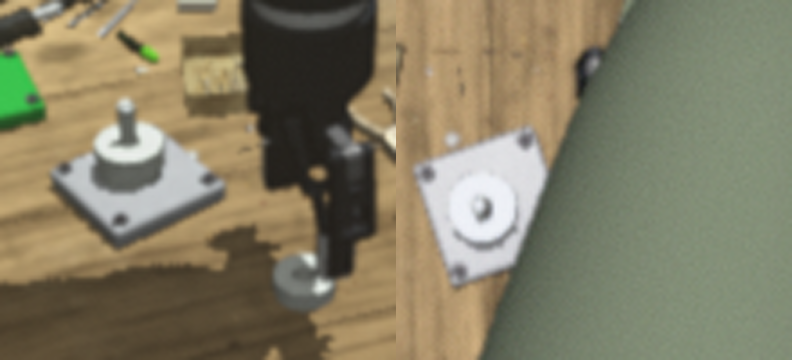

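The wide collar sits flat on the flange (crop (128,155)), and the gripper stands over the middle collar. I'll grip it now.

Request:
jog_arm --pt "0 -0.007 0.15 0 1" --pt "0 -0.007 0.31 0 1" --pt "0 -0.007 0.328 0 1" --pt "0 -0.007 0.328 0 0" --pt "0 -0.007 0.328 0 0" --pt "0 -0.007 0.328 0 -1" --pt "0 -0.007 0.328 0 -1" --pt "0 -0.007 0.328 0 -1" --pt "0 -0.007 0.328 0 -1"

```text
time_s: 14.68
ee_pos: [535.7, -106.4, 2.8]
ee_rot: [[-1.0, -0.0, 0.001], [-0.0, 1.0, -0.0], [-0.001, -0.0, -1.0]]
wrist_force: [-2.3, 0.6, 6.1]
opening: 0.446
grasp_force: 49.8
```

Request:
jog_arm --pt "0 0 -0.25 0 -1" --pt "0 0 -0.6 0 -1" --pt "0 0 -1 0 -1" --pt "0 0 -1 0 -1"

```text
time_s: 15.18
ee_pos: [537.9, -107.2, 105.0]
ee_rot: [[-1.0, -0.0, 0.006], [-0.0, 1.0, -0.002], [-0.006, -0.002, -1.0]]
wrist_force: [0.5, -0.4, -1.2]
opening: 0.443
grasp_force: 50.6
```

Request:
jog_arm --pt "0.35 0.45 0 0 -1" --pt "0.748 0.9 0 0 -1" --pt "0.748 0.9 0 0 -1"

```text
time_s: 15.55
ee_pos: [454.9, -13.4, 100.1]
ee_rot: [[-1.0, -0.004, -0.007], [-0.004, 1.0, 0.002], [0.007, 0.002, -1.0]]
wrist_force: [0.0, -0.4, -0.4]
opening: 0.443
grasp_force: 50.7
```

Request:
jog_arm --pt "0 0.3 0 0 -1" --pt "0 0.49 0 0 -1" --pt "0 0.49 0 0 -1" --pt "0 0.49 0 0 -1" --pt "0 0.49 0 0 -1"

```text
time_s: 16.18
ee_pos: [460.7, 31.9, 101.8]
ee_rot: [[-1.0, 0.001, -0.0], [0.001, 1.0, -0.0], [0.0, -0.0, -1.0]]
wrist_force: [0.5, 1.0, -0.9]
opening: 0.44
grasp_force: 50.8
```

```bash
python3 - <<'E'
from h import *
save('side','s3')
x0,y0,x1,y1=190,145,265,235; im=cv2.imread('pics/s3.png')[y0:y1,x0:x1]
cv2.imwrite('pics/s3c.png',cv2.resize(im,None,fx=6,fy=6,interpolation=cv2.INTER_CUBIC))
E
```

```text
(no output)
```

View pics/s3c.png

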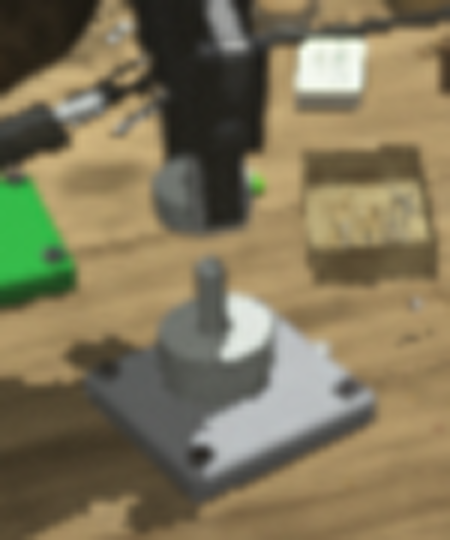

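The middle collar is held level above the nose, with its centre at crop x of about 201. It needs a small +x nudge before lowering.

Request:
jog_arm --pt "-0.006 0.017 0.12 0 -1" --pt "-0.006 0.017 0.2 0 -1" --pt "-0.006 0.017 0.23 0 -1" --pt "-0.006 0.017 0.25 0 -1" --pt "-0.006 0.017 0.26 0 -1" --pt "-0.006 0.017 0.265 0 -1" --pt "-0.006 0.017 0.27 0 -1" --pt "-0.006 0.017 0.27 0 -1"

```text
time_s: 17.23
ee_pos: [461.2, 34.4, 75.1]
ee_rot: [[-1.0, -0.0, 0.0], [-0.0, 1.0, -0.0], [-0.0, -0.0, -1.0]]
wrist_force: [0.4, -0.7, -0.8]
opening: 0.445
grasp_force: 50.8
```

Request:
jog_arm --pt "0 0 0.01 0 -1" --pt "0 0 0.02 0 -1" --pt "0 0 0.03 0 -1" --pt "0 0 0.03 0 -1" --pt "0 0 0.03 0 -1"

```text
time_s: 17.85
ee_pos: [461.1, 34.4, 72.0]
ee_rot: [[-1.0, -0.0, -0.0], [-0.0, 1.0, 0.0], [0.0, 0.0, -1.0]]
wrist_force: [-0.1, 0.4, -0.9]
opening: 0.445
grasp_force: 50.8
```

Request:
jog_arm --pt "0 -0.006 0.03 0 -1" --pt "0 -0.006 0.07 0 -1" --pt "0 -0.006 0.12 0 -1" --pt "0 -0.006 0.17 0 -1" --pt "0 -0.006 0.17 0 -1"

```text
time_s: 18.48
ee_pos: [460.7, 33.8, 54.4]
ee_rot: [[-1.0, -0.0, -0.001], [-0.0, 1.0, 0.0], [0.001, 0.0, -1.0]]
wrist_force: [-0.1, -0.7, -2.3]
opening: 0.442
grasp_force: 50.8
```

Request:
jog_arm --pt "0 0 0.05 0 -1" --pt "0 0 0.08 0 -1" --pt "0 0 0.09 0 -1" --pt "0 0 0.1 0 -1" --pt "0 0 0.105 0 -1" --pt "0 0 0.105 0 -1"

```text
time_s: 19.23
ee_pos: [461.2, 33.8, 44.8]
ee_rot: [[-1.0, -0.0, 0.0], [-0.0, 1.0, -0.0], [-0.0, -0.0, -1.0]]
wrist_force: [-1.6, -0.0, 2.4]
opening: 0.44
grasp_force: 51.2
```

Request:
jog_arm --pt "0 0 0 0 0" --pt "0 0 0 0 1" --pt "0 0 0 0 1" --pt "0 0 0 0 1" --pt "0 0 -0.3 0 1" --pt "0 0 -0.6 0 1" --pt "0 0 -0.8 0 1" --pt "0 0 -0.8 0 1"

```text
time_s: 20.23
ee_pos: [462.4, 33.7, 125.7]
ee_rot: [[-1.0, -0.0, 0.003], [-0.0, 1.0, -0.0], [-0.003, -0.0, -1.0]]
wrist_force: [1.0, -0.4, -0.2]
opening: 0.999
grasp_force: 0.0
```

Request:
jog_arm --pt "-0.1 -0.45 0 0 1" --pt "-0.2 -0.9 0 0 1" --pt "-0.333 -1 0 0 1"

```text
time_s: 20.6
ee_pos: [494.2, -68.2, 123.3]
ee_rot: [[-1.0, 0.003, -0.001], [0.003, 1.0, 0.0], [0.001, 0.0, -1.0]]
wrist_force: [-0.6, 1.0, 0.3]
opening: 1.001
grasp_force: 0.0
```

Request:
jog_arm --pt "0 -0.5 0 0 1" --pt "0 -1 0 0 1" --pt "0 -1 0 0 1"

```text
time_s: 20.98
ee_pos: [494.7, -168.5, 123.5]
ee_rot: [[-1.0, 0.004, -0.0], [0.004, 1.0, -0.0], [0.0, -0.0, -1.0]]
wrist_force: [0.8, -0.0, 0.2]
opening: 0.998
grasp_force: 0.0
```

Request:
jog_arm --pt "0 -0.5 0 0 1" --pt "0 -0.874 0 0 1" --pt "0 -0.874 0.4 0 1" --pt "0 -0.874 0.9 0 1" --pt "0 -0.874 0.9 0 1" --pt "0 -0.874 0.9 0 1"

```text
time_s: 21.72
ee_pos: [495.1, -253.0, 35.3]
ee_rot: [[-1.0, -0.001, 0.0], [-0.001, 1.0, 0.0], [-0.0, 0.0, -1.0]]
wrist_force: [0.5, -0.6, -0.2]
opening: 1.0
grasp_force: 0.0
```

```bash
python3 - <<'E'
from h import *
save('side','s4');save('top','t4')
a=cv2.imread('pics/s4.png')[160:310,190:340];b=cv2.imread('pics/t4.png')[160:260,215:315]
cv2.imwrite('pics/c4.png',np.hstack([cv2.resize(k,(400,400),interpolation=cv2.INTER_CUBIC) for k in(a,b)]))
E
```

```text
(no output)
```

View pics/c4.png

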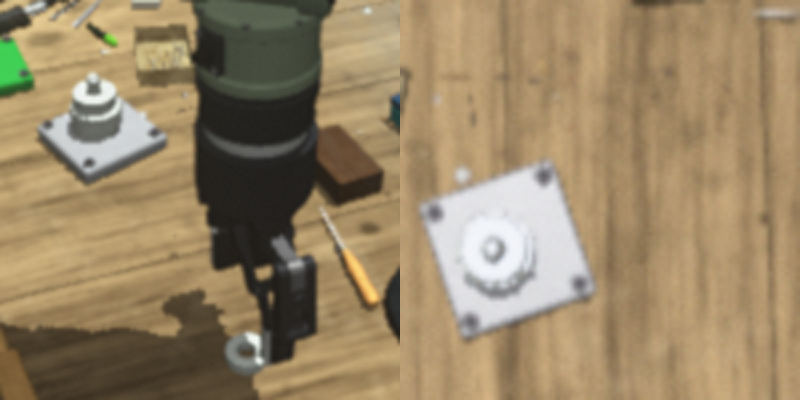

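Both collars sit flat on the spindle (crop (95,112)), and the gripper is over the narrow one at crop (245,352). I'll grip it now.

Request:
jog_arm --pt "0.005 -0.006 0.15 0 1" --pt "0.005 -0.006 0.31 0 1" --pt "0.005 -0.006 0.333 0 1" --pt "0.005 -0.006 0.333 0 0" --pt "0.005 -0.006 0.333 0 0" --pt "0.005 -0.006 0.333 0 -1" --pt "0.005 -0.006 0.333 0 -1" --pt "0.005 -0.006 0.333 0 -1" --pt "0.005 -0.006 0.333 0 -1"

```text
time_s: 22.95
ee_pos: [494.3, -254.5, 1.9]
ee_rot: [[-1.0, -0.0, 0.001], [-0.0, 1.0, -0.001], [-0.001, -0.001, -1.0]]
wrist_force: [-1.8, 0.5, 5.8]
opening: 0.344
grasp_force: 49.1
```

Request:
jog_arm --pt "0 0 -0.25 0 -1" --pt "0 0 -0.6 0 -1" --pt "0 0 -1 0 -1" --pt "0 0 -1 0 -1"

```text
time_s: 23.45
ee_pos: [496.2, -255.7, 104.4]
ee_rot: [[-1.0, -0.0, 0.005], [-0.0, 1.0, -0.004], [-0.005, -0.004, -1.0]]
wrist_force: [0.5, -0.2, -0.1]
opening: 0.34
grasp_force: 49.5
```

Request:
jog_arm --pt "0.2 0.45 0 0 -1" --pt "0.333 0.9 0 0 -1" --pt "0.333 1 0 0 -1"

```text
time_s: 23.82
ee_pos: [458.1, -151.3, 100.0]
ee_rot: [[-1.0, -0.002, -0.004], [-0.002, 1.0, 0.002], [0.004, 0.002, -1.0]]
wrist_force: [0.2, -1.2, -1.4]
opening: 0.342
grasp_force: 49.6
```

Request:
jog_arm --pt "0 0.5 0 0 -1" --pt "0 1 0 0 -1" --pt "0 1 0 0 -1"

```text
time_s: 24.2
ee_pos: [460.2, -51.9, 100.5]
ee_rot: [[-1.0, -0.005, -0.001], [-0.005, 1.0, 0.001], [0.001, 0.001, -1.0]]
wrist_force: [-0.2, -0.0, -1.0]
opening: 0.345
grasp_force: 49.7
```

Request:
jog_arm --pt "0 0.4 0 0 -1" --pt "0 0.7 0 0 -1" --pt "0 0.87 0 0 -1" --pt "0 0.87 0 0 -1" --pt "0 0.87 0 0 -1" --pt "0 0.87 0 0 -1"

```text
time_s: 24.95
ee_pos: [460.8, 31.8, 101.2]
ee_rot: [[-1.0, 0.001, 0.0], [0.001, 1.0, -0.0], [-0.0, -0.0, -1.0]]
wrist_force: [-1.2, 0.4, -1.0]
opening: 0.345
grasp_force: 49.7
```

```bash
python3 - <<'E'
from h import *
save('side','s5')
x0,y0,x1,y1=190,145,265,235; im=cv2.imread('pics/s5.png')[y0:y1,x0:x1]
cv2.imwrite('pics/s5c.png',cv2.resize(im,None,fx=6,fy=6,interpolation=cv2.INTER_CUBIC))
E
```

```text
(no output)
```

View pics/s5c.png

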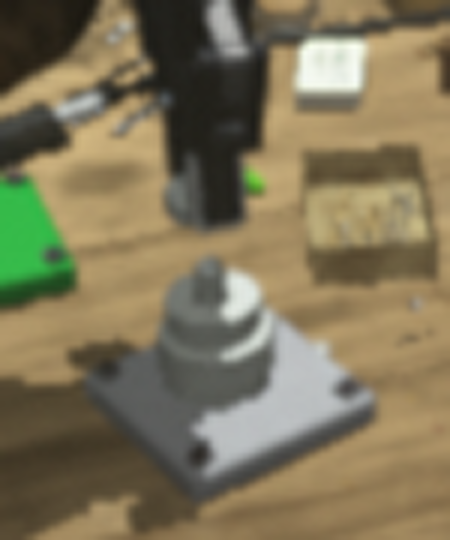

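The narrow collar is level, with its centre at crop x of about 205, in line with the spindle. I'll lower it.

Request:
jog_arm --pt "-0.003 0.012 0.12 0 -1" --pt "-0.003 0.012 0.2 0 -1" --pt "-0.003 0.012 0.23 0 -1" --pt "-0.003 0.012 0.25 0 -1" --pt "-0.003 0.012 0.26 0 -1" --pt "-0.003 0.012 0.265 0 -1" --pt "-0.003 0.012 0.27 0 -1" --pt "-0.003 0.012 0.27 0 -1"

```text
time_s: 26.0
ee_pos: [461.0, 33.9, 74.3]
ee_rot: [[-1.0, -0.0, 0.0], [-0.0, 1.0, -0.0], [-0.0, -0.0, -1.0]]
wrist_force: [0.8, -0.1, -0.3]
opening: 0.339
grasp_force: 49.7
```

Request:
jog_arm --pt "0 0 0.01 0 -1" --pt "0 0 0.02 0 -1" --pt "0 0 0.03 0 -1" --pt "0 0 0.04 0 -1" --pt "0 0 0.04 0 -1"

```text
time_s: 26.62
ee_pos: [460.8, 34.0, 70.1]
ee_rot: [[-1.0, -0.0, -0.0], [-0.0, 1.0, 0.0], [0.0, 0.0, -1.0]]
wrist_force: [-0.3, 0.1, -0.6]
opening: 0.342
grasp_force: 49.7
```

Request:
jog_arm --pt "0 -0.003 0.05 0 -1" --pt "0 -0.003 0.09 0 -1" --pt "0 -0.003 0.1 0 -1" --pt "0 -0.003 0.11 0 -1" --pt "0 -0.003 0.115 0 -1" --pt "0 -0.003 0.115 0 -1"

```text
time_s: 27.38
ee_pos: [460.9, 33.7, 58.9]
ee_rot: [[-1.0, -0.0, 0.0], [-0.0, 1.0, -0.0], [-0.0, -0.0, -1.0]]
wrist_force: [-2.7, -0.9, 3.8]
opening: 0.342
grasp_force: 50.1
```

Request:
jog_arm --pt "0 0 0 0 0" --pt "0 0 0 0 1" --pt "0 0 0 0 1" --pt "0 0 0 0 1" --pt "0 0 -0.3 0 1" --pt "0 0 -0.7 0 1" --pt "0 0 -1 0 1" --pt "0 0 -1 0 1"

```text
time_s: 28.38
ee_pos: [462.8, 33.5, 160.8]
ee_rot: [[-1.0, -0.0, 0.005], [-0.0, 1.0, -0.0], [-0.005, -0.0, -1.0]]
wrist_force: [0.9, -0.1, 0.3]
opening: 1.001
grasp_force: 0.0
```

Request:
jog_arm --pt "0 -0.5 0 0 1" --pt "0 -1 0 0 1" --pt "0 -1 0 0 1" --pt "0 -1 0 0 1" --pt "0 -1 0 0 1" --pt "0 -1 0 0 1"

```text
time_s: 29.12
ee_pos: [460.8, -65.3, 158.5]
ee_rot: [[-1.0, -0.002, -0.0], [-0.002, 1.0, 0.0], [0.0, 0.0, -1.0]]
wrist_force: [0.1, -0.3, -0.3]
opening: 1.0
grasp_force: 0.0
```

```bash
python3 - <<'E'
from h import *
save('side','s6');im=cv2.imread('pics/s6.png')[145:235,190:265]
cv2.imwrite('pics/s6c.png',cv2.resize(im,None,fx=6,fy=6,interpolation=cv2.INTER_CUBIC))
E
```

```text
(no output)
```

View pics/s6c.png

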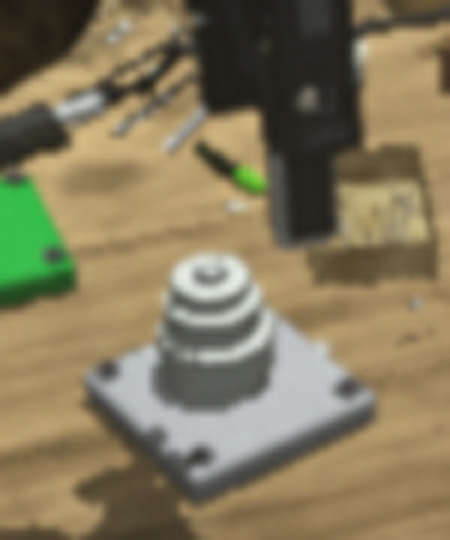

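All three collars are stacked flat on the spindle, with the top one at crop (210,275), and the gripper is clear. I'll hand in.

```bash
python3 -c "
from bench import hand_in;print(hand_in())"
```

```text
the job is handed in; nothing more can be done
None
```

I threaded the wide, middle and narrow collars onto the spindle in that order and handed the job in at about 29 s; the last picture shows all three lying flat with the gripper clear, but no verdict was returned.

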